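# Load a drink-concentrate cartridge into the dispenser's loading cradle

## Task

Take the orange concentrate cartridge out of its green rest, lay it spout towards the dock in the V-shaped steel loading cradle short of the red bridge, then slide it along the groove under the bridge until its spout firmly meets the dock's sprung rubber pad, and leave it there bearing on the pad. Feel for the pad and be gentle: a push of about 5 N on it is plenty and more than 15 N damages the valve. Leave the mug, jar and jug where they are.

Things in the scene. Friction and masses are not known exactly. Their poses are not given: they have to be found in the camera images.
- cartridge: Orange rigid cylinder, white band, 44 mm diameter, barrel 120 mm long, 0.2 to 0.42 kg, lying down. Origin on its axis, mid-barrel (60 mm from each barrel end). x axis along the cylinder towards the spout; it may be rolled about x. Black spout, 16 mm diameter, 14 mm long, on the +x end. Starts in the green rest, origin 43 mm above the counter.
- spout (a point): Centre of the cartridge's spout tip, 74 mm from the cartridge's origin along its x axis.
- rest: Fixed green plastic rest, foot 150 x 66 mm, two short V saddles with lips 32 mm above the counter and no more than 25 mm to each side of the middle line. Origin on the counter under its middle, x axis along the trough. It holds the cartridge's axis 43 mm above the counter, 11 mm above the lips.
- cradle: Fixed loading cradle: 90-degree steel V trough on a black foot plate (335 x 100 x 8 mm). Origin on the counter, on the middle line; z up; x axis along the groove towards the dock. Groove from x = -140 mm (open end) to +90 mm, lips 32 mm above the counter, up to 25 mm to each side. A cartridge lying in it has its axis at y = 0, z = 43 mm. Sliding friction unknown, about 1 to 6 N.
- lay (a point): Point on the cradle, on the groove axis (43 mm above the counter), at x = -45 mm of the cradle: a good place for the cartridge's origin when it is laid in the free groove, before it is slid towards +x under the bridge.
- bridge (a point): Middle of the red bridge's opening, on the groove axis at x = +65 mm of the cradle. The bridge is 20 mm thick along the groove; opening 70 mm wide and 74 mm high above the counter; posts 10 mm wide; top 82 mm above the counter.
- dock: Steel block 50 x 70 x 66 mm fixed on the cradle. Origin mid-face on the groove axis, at cradle x = +135 mm; x axis as the cradle's. Before this face stands a round rubber pad, 26 mm diameter; its front is 12 to 30 mm from the origin towards -x: differs each time, not measured, to be felt. It yields on a damped spring, 3 N/mm, up to 9 mm; groove friction keeps the cartridge on it when let go.
- mug: White mug, 80 mm diameter, 90 mm high, origin under its middle. Bystander: leave it alone.
- jar: Glass jar with steel lid, 60 mm diameter, 85 mm high, origin under its middle. Bystander: leave it alone.
- jug: Steel milk beaker without a handle, 68 mm diameter at the rim, 80 mm high, origin under its middle. Bystander: leave it alone.
Not all that is in view belongs to the job. What is meant by the cartridge is not purple, and is the larger of those in its own colour.

How it is judged:
By the outcome, as a careful person would: the job done as asked, in the order asked, and still so for the second after the job is handed in, with the robot touching nothing.
It also fails if it takes over 72 s, if anything falls off the work surface, if the arm or the gripper's body presses on something with over 40 N, if the wrist force passes 120 N, or if a joint passes its speed limit or range.

## Robot

A 6-joint arm with a two-finger parallel gripper is mounted at the origin on the work surface. World frame = base frame: x ahead of the robot, y to its left, z up, the work surface at z = 0. Lengths are in m, angles in rad, forces in N, time in s.
With the tool pointing down it reaches from about 0.375 to 0.9 m from the base axis. Payload 3.1 kg.
Tool frame: the origin (TCP) lies between the finger pads; the fingertips stand 11 mm ahead of it and the grasp point (between the pads) lies 8 mm behind it; z points along the fingers, y is the direction in which the jaws open and shut (so a half turn about z gives the same grasp; the last joint's range is limited). The gripper opens to 85 mm and grips with 20 to 120 N. Pads are 22 mm wide; open, the fingers measure 114 mm over their backs; the gripper's body (76 mm by 85 mm) begins 54 mm behind the grasp point. The pads swing forward as they close: fully open they stand 13 mm farther back than shut.
Start: joints at [0.989, 0.527, 1.433, -0, 1.181, -0.178], TCP at [0.246, 0.575, 0.242] pointing down, gripper open.
Joint ranges: [-3.08, 3.08], [-0.75, 2.2], [0.22, 2.44], [-1.43, 4.57], [0, 2.65], [-2.85, 2.85]. Speed limits (rad/s): [2.79, 2.79, 3.14, 3.14, 3.14, 3.14].

## Interface

Orientations are given as a unit quaternion [x, y, z, w].
In Python, from station import manip gives the robot as it stands.
- The arm moves only by the tool move_arm, never from a script. Its argument "deltas" is a list of rows, each a list of 5 numbers: the shift along the tool's x, y, z in units of 40 cm (1.0 is 40 cm), then the turn about the tool's z in units of 0.5 rad (1.0 is 0.5 rad), then the opening in per cent of the stroke, from 0 (shut) to 100 (fully open). In form: [[x, y, z, twist, grip], ...]. A call has exactly 8 rows; each row is the pose to reach, as a shift and turn from the pose commanded when the call began, along the tool's axes at that moment; what a row does not reach only later rows make up. A row lasts 1/12 s, in which the tool goes at most 41.7 mm and 7.16 degrees, less where a joint would pass 70% of its speed; a pose out of reach is approached as far as the arm can. A call with a number of a shift or a turn outside -1 to 1 is refused whole. A call with a gripper value outside its range is refused whole. The fingers move at their own pace and stop on an object; "force" is the grip in N (left out, the last holds). Time passes only in rows, so rows that repeat a pose let the fingers close, or fill a call up. It gives the time, the measured TCP pose, the force and the opening at its end, in the units of the state.
- manip.sense(): the state, without advancing time (a new reading comes with each control period).
- manip.snapshot(name): name is "scene" or "top"; returns (picture, depth): 480x640x3 uint8, red, green, blue; 480x640 float32, m along the optical axis (not along the pixel's ray), 0 where there is no reading.
- manip.get_calibration(name): a dict with "vfov" (degrees; the focal length in pixels is half the picture's height over the tangent of half this angle, whatever the lens; pixels are square), "cx", "cy" (the principal point, pixels), "pose" (4x4, takes a point from camera to world coordinates). Camera axes: x right, y down, z forward; pixel columns grow to the right and rows downward; lengths in m; the calibration is good to about 2 mm. A picture is of the moment at which its call begins. get_calibration takes no time and is no camera call.
- manip.sign_off(): hands the job in, once; it reports no verdict.
The state is a dict: "t": time; "q": joint angles; "qd": joint speeds; "tau": joint torques, N m; "tcp_pos": TCP position; "tool_rot": TCP orientation; "force": force on the tool from outside, world axes, zero at the start; "ft_torque": the same for the moment, N m; "finger_gap": opening from 0.0 (shut) to 1.0 (fully open).
Only numpy, scipy, OpenCV 4.12 (cv2) and the standard library are available. Lean on these libraries where they do the work, as an engineer would, in place of code of your own. Each camera call takes 0.05 s, during which the arm holds its last target.

## Working session

There is one attempt and no reset: what is moved stays moved. The work goes in short steps, Python scripts to look and compute and a tool call to move; the robot and the scene stay as the last step left them, time stands still between calls to the robot, and variables do not carry over. Pictures are saved under pics/ and viewed, and the job is handed in when it is done.

Besides the shell and the picture viewer there is one more tool, called as name([rows], argument=value, ...), one row to a line, values as JSON. move_arm: Moves the arm, as the interface text tells. Its arguments: {"type":"object","properties":{"deltas":{"type":"array","items":{"type":"array","items":{"type":"number"}}},"force":{"type":"number"}},"required":["deltas"]}

```bash
mkdir -p pics; ls; python3 - <<'E'
from station import manip
import cv2,numpy as np
print(manip.sense())
for n in("scene","top"):
    p,d=manip.snapshot(n); np.savez(f'{n}0.npz',p=p,d=d)
    cv2.imwrite(f'pics/{n}0.png',p[:,:,::-1]); print(n,manip.get_calibration(n))
E
```

```text
pics
{'t': 0.0, 'q': array([ 9.88488186e-01,  5.28489049e-01,  1.43390800e+00,  9.80120864e-06,
        1.18139717e+00, -1.78472660e-01]), 'qd': array([-0.00085302, -0.00054375, -0.00077815,  0.00056056,  0.00109906,
        0.00032733]), 'tau': array([-1.48052036e-04, -4.42354059e+01, -1.78023970e+01, -3.73916018e-04,
        8.35848536e-03,  5.75592139e-06]), 'tcp_pos': array([0.24515892, 0.57415476, 0.24131772]), 'tool_rot': array([ 2.00550184e-01,  9.79682812e-01, -1.02041319e-03, -4.12908547e-04]), 'force': array([-1.13683546,  0.29807369, -0.95697198]), 'ft_torque': array([-0.04477585,  0.01853245,  0.02328435]), 'finger_gap': 1.0027621439621073}
scene {'vfov': 55.358626863529935, 'cx': 318.47420811391106, 'cy': 242.3911941623323, 'pose': array([[ 0.83156929,  0.43864244, -0.34071296,  0.9388015 ],
       [ 0.55540918, -0.65271076,  0.51525654, -0.6174472 ],
       [ 0.00362637, -0.61770662, -0.78640027,  0.94227186],
       [ 0.        ,  0.        ,  0.        ,  1.        ]])}
top {'vfov': 44.58424171824639, 'cx': 325.55856033556665, 'cy': 235.6374584966376, 'pose': array([[ 0.02249063, -0.99781062,  0.06219435,  0.46892065],
       [-0.99965418, -0.02329291, -0.01220473, -0.04099223],
       [ 0.01362669, -0.06189835, -0.99798943,  1.50436193],
       [ 0.        ,  0.        ,  0.        ,  1.        ]])}
```

View pics/scene0.png

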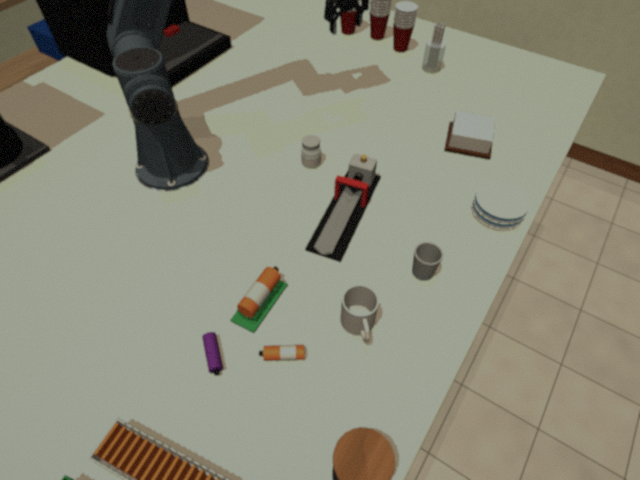

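View pics/top0.png

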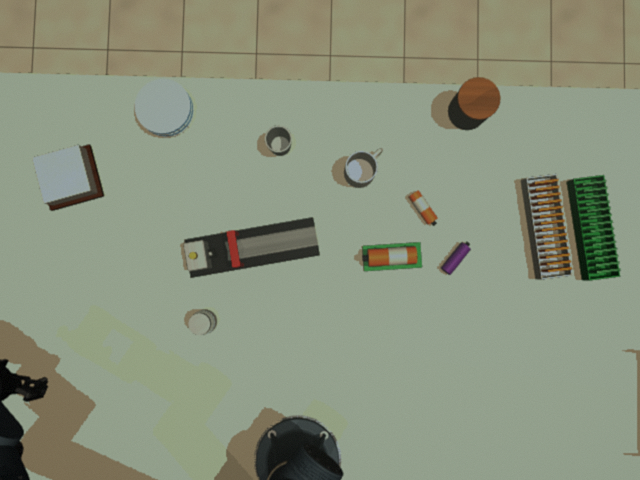

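The candidates are the large orange cylinder in the green rest at top (393,257), the small orange one at (423,208) and the purple one at (456,258). The first fits, as the larger orange one and lying in the rest. The cradle lies across (185–320, 220–275), with the dock at its left (+y) end. Next is an enlarged crop to confirm this, and the measurements.

```bash
cat > h.py <<'E'
import numpy as np,cv2
from station import manip
def cloud(n,d):
    c=manip.get_calibration(n); f=240/np.tan(np.radians(c['vfov']/2))
    v,u=np.mgrid[0:480,0:640]
    P=np.stack([(u-c['cx'])/f*d,(v-c['cy'])/f*d,d,np.ones_like(d)],-1)
    return (P@c['pose'].T)[...,:3]
def proj(n,p):
    c=manip.get_calibration(n); f=240/np.tan(np.radians(c['vfov']/2))
    q=np.linalg.inv(c['pose'])@np.append(p,1); return q[:2]/q[2]*f+[c['cx'],c['cy']]
E
python3 - <<'E'
from h import *
T=np.load('top0.npz');S=np.load('scene0.npz')
a=T['p'][195:300,340:480];b=S['p'][240:385,190:330]
cv2.imwrite('pics/c1.png',np.hstack([cv2.resize(a,(400,300),interpolation=2),cv2.resize(b,(400,300),interpolation=2)])[:,:,::-1])
cv2.imwrite('pics/c2.png',cv2.resize(T['p'][210:285,175:325],(800,400),interpolation=2)[:,:,::-1])
for n,D in(('top',T),('scene',S)):
    W=cloud(n,D['d']); p=D['p'].astype(int); hsv=cv2.cvtColor(D['p'],cv2.COLOR_RGB2HSV)
    tab=W[(abs(W[...,2])<.02)&(W[...,0]>.2)&(W[...,0]<.8)&(abs(W[...,1])<.4)]
    print(n,'table z',np.median(tab[:,2]))
    R=(W[...,1]<-.1)&(W[...,1]>-.32)&(W[...,0]>.3)&(W[...,0]<.6)
    org=(hsv[...,0]>5)&(hsv[...,0]<18)&(hsv[...,1]>140)&(hsv[...,2]>90)
    cy=R&(W[...,2]>.034)&(W[...,2]<.09)
    k,l,st,ce=cv2.connectedComponentsWithStats(cy.astype(np.uint8))
    for i in range(1,k):
        if st[i,4]>60:
            q=W[l==i]; m=q[:,:2].mean(0); w,V=np.linalg.eigh(np.cov(q[:,:2].T)); x=V[:,1]; s=(q[:,:2]-m)@x;t=(q[:,:2]-m)@V[:,0]
            print('cyl',ce[i],st[i,4],m,x,np.percentile(s,[0,2,98,100]),np.percentile(t,[1,99]),np.percentile(q[:,2],[50,99]))
    gr=(hsv[...,0]>45)&(hsv[...,0]<85)&(hsv[...,1]>120)&R
    q=W[gr&(W[...,2]<.02)];print('green',len(q)); print(cv2.minAreaRect((q[:,:2]*1000).astype(np.float32)))
    C=(W[...,0]>.3)&(W[...,0]<.65)&(W[...,1]>-.1)&(W[...,1]<.32)
    red=((hsv[...,0]<6)|(hsv[...,0]>172))&(hsv[...,1]>130)&C&(W[...,2]>.07)
    q=W[red];print('red',len(q),cv2.minAreaRect((q[:,:2]*1000).astype(np.float32)),np.median(q[:,2]))
    foot=C&(W[...,2]>.004)&(W[...,2]<.012)&(p.max(-1)<70)
    q=W[foot];print('foot',len(q),cv2.minAreaRect((q[:,:2]*1000).astype(np.float32)),np.median(q[:,2]))
E
```

```text
top table z -0.0016756437008554892
cyl [390.86845039 255.89074693] 897 [ 0.51264565 -0.22138068] [-0.09020325  0.99592338] [-0.06349773 -0.0609881   0.06349361  0.07019999] [-0.02183588  0.02130745] [0.05910262 0.06881893]
green 382
((513.4476928710938, -229.75457763671875), (61.89673614501953, 146.1759033203125), 5.013469219207764)
red 299 ((521.0263671875, 165.88259887695312), (87.5555191040039, 20.479459762573242), 11.37889575958252) 0.07992108187519764
foot 1581 ((528.7741088867188, 128.97802734375), (97.1597900390625, 330.87078857421875), 11.142156600952148) 0.00711593493919227
scene table z 0.0007066805607520155
cyl [259.17170732 290.92487805] 1025 [ 0.5218385  -0.22881577] [-0.07085863  0.99748637] [-0.05576366 -0.05511891  0.06439438  0.08048993] [-0.01642338  0.02471632] [0.06062508 0.0678055 ]
green 574
((517.1249389648438, -230.443359375), (61.49398422241211, 146.59597778320312), 4.976858139038086)
red 223 ((525.561767578125, 166.37503051757812), (87.8671646118164, 23.53166961669922), 10.936471939086914) 0.08195484397346287
foot 1218 ((532.4530029296875, 128.21841430664062), (97.08373260498047, 333.4194030761719), 11.443073272705078) 0.008668664858499986
```

View pics/c1.png

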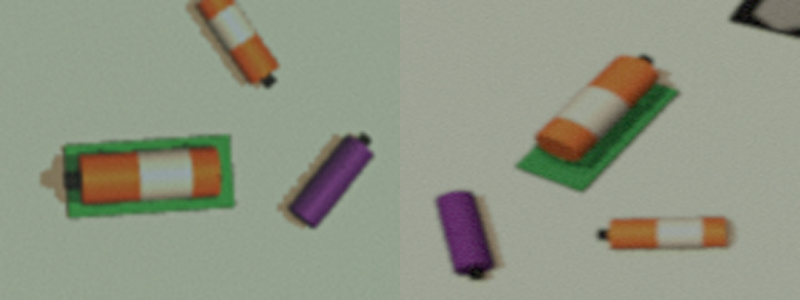

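View pics/c2.png

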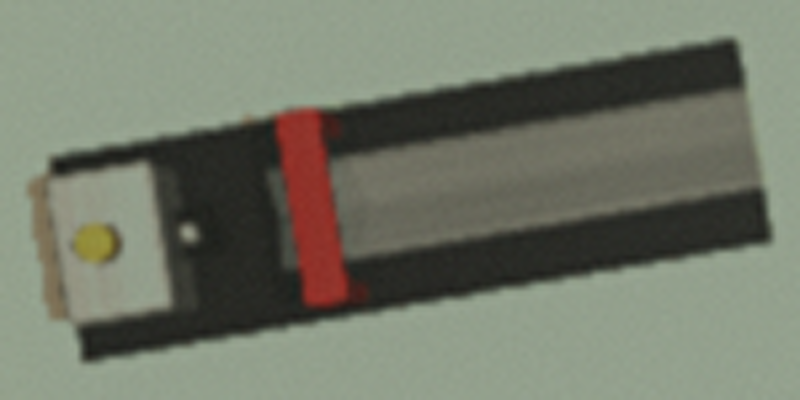

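The crop confirms the target: the large orange cylinder in the green rest, with its black spout to the left (+y, dock side) at crop (70,180). The small orange one is clearly smaller. The two cameras agree to about 4 mm, so I use their mean: cartridge origin about (0.515, -0.225) with its axis at 95°, and cradle origin about (0.536, 0.102) with its axis at 101.2°.

```bash
cat >> h.py <<'E'
from scipy.spatial.transform import Rotation as Ro
CART=np.array([.5148,-.2247]);CA=np.radians(95.0)
CR=np.array([.5359,.1020]);RA=np.radians(101.2)
ax=lambda a:np.array([np.cos(a),np.sin(a)])
def to(xy,z,ang):
    s=manip.sense();R=Ro.from_quat(s['tool_rot']);M=R.as_matrix()
    d=M.T@(np.array([*xy,z])-s['tcp_pos'])/.4
    cur=np.arctan2(M[1,0],M[0,0]);tw=-(ang-cur);tw=(tw+np.pi/2)%np.pi-np.pi/2
    print('t',s['t'],'tcp',s['tcp_pos'].round(4),'ang',np.degrees(cur).round(2),'tilt',M[:,2].round(3),'F',s['force'].round(2),'gap',round(float(s['finger_gap']),3),'q6',s['q'][5].round(2))
    print('delta',d.round(4),'twist',(tw/.5).round(4))
E
python3 - <<'E'
from h import *
W=lambda n:cloud(n,np.load(n+'0.npz')['d'])
w=W('top');
for u,v in((201,322),(278,140),(360,168)):print(w[v,u])
to((.42,.3),.22,CA)
to(CART-.02*ax(CA),.2,CA)
E
```

```text
[0.34266837 0.23607728 0.08423549]
[0.80763582 0.06941538 0.00473336]
[ 0.74045499 -0.14475381  0.0008725 ]
t 0.1 tcp [0.2452 0.5742 0.2414] ang 156.87 tilt [-0.001 -0.002 -1.   ] F [-0.32  1.03 -0.8 ] gap 1.0 q6 -0.18
delta [-0.6713 -0.4586  0.0543] twist 2.1596
t 0.1 tcp [0.2452 0.5742 0.2414] ang 156.87 tilt [-0.001 -0.002 -1.   ] F [-0.32  1.03 -0.8 ] gap 1.0 q6 -0.18
delta [-1.4281 -1.6158  0.1062] twist 2.1596
```

move_arm([
  [-0.05,-0.03,0,0.1,100],
  [-0.13,-0.09,0,0.22,100],
  [-0.22,-0.15,0.01,0.34,100],
  [-0.31,-0.21,0.02,0.46,100],
  [-0.4,-0.27,0.03,0.58,100],
  [-0.49,-0.33,0.04,0.7,100],
  [-0.58,-0.4,0.05,0.82,100],
  [-0.66,-0.45,0.05,0.92,100],
])

```text
t: 0.77
tcp_pos: [0.4131, 0.3093, 0.2216]
tool_rot: [0.42, 0.908, -0.001, -0.001]
force: [-0.4, -0.1, -0.5]
finger_gap: 0.998
```

```bash
python3 -c "
from h import *
to(CART-.02*ax(CA),.16,CA)"
```

```text
t 0.7667 tcp [0.4131 0.3093 0.2216] ang 130.37 tilt [-0.002 -0.001 -1.   ] F [-0.4  -0.1  -0.45] gap 0.998 q6 -0.28
delta [-1.2226 -0.6996  0.1548] twist 1.2346
```

move_arm([
  [-0.07,-0.04,0,0.11,100],
  [-0.15,-0.09,0,0.22,100],
  [-0.23,-0.13,0,0.33,100],
  [-0.31,-0.18,0,0.44,100],
  [-0.39,-0.22,0,0.55,100],
  [-0.47,-0.27,0,0.66,100],
  [-0.55,-0.31,0,0.77,100],
  [-0.61,-0.35,0,0.88,100],
])

```text
t: 1.43
tcp_pos: [0.4664, 0.0325, 0.2224]
tool_rot: [0.608, 0.794, 0.0, 0.001]
force: [0.9, -0.1, -0.4]
finger_gap: 1.001
```

```bash
python3 -c "
from h import *
to(CART-.02*ax(CA),.12,CA)"
```

```text
t 1.4333 tcp [0.4664 0.0325 0.2224] ang 105.08 tilt [ 0.001 -0.001 -1.   ] F [ 0.94 -0.14 -0.36] gap 1.001 q6 -0.43
delta [-0.7015 -0.0594  0.2565] twist 0.3517
```

move_arm([
  [-0.08,-0.01,0.01,0.05,100],
  [-0.18,-0.02,0.04,0.1,100],
  [-0.28,-0.03,0.08,0.15,100],
  [-0.38,-0.03,0.12,0.2,100],
  [-0.48,-0.04,0.16,0.25,100],
  [-0.57,-0.05,0.2,0.3,100],
  [-0.65,-0.055,0.23,0.35,100],
  [-0.7,-0.06,0.255,0.352,100],
])

```text
t: 2.1
tcp_pos: [0.5169, -0.2455, 0.1189]
tool_rot: [0.675, 0.737, -0.0, 0.001]
force: [-0.1, 0.3, 0.9]
finger_gap: 0.996
```

```bash
python3 -c "
from h import *
s,d=manip.snapshot('scene')
p=proj('scene',manip.sense()['tcp_pos']);print(p)
u,v=p.astype(int);a=s[max(v-90,0):v+90,max(u-110,0):u+110]
cv2.imwrite('pics/s1.png',cv2.resize(a,(660,540),interpolation=2)[:,:,::-1])
to(CART-.02*ax(CA),.044,CA)"
```

```text
[249.38017119 281.21491289]
t 2.15 tcp [ 0.5172 -0.248   0.1176] ang 94.96 tilt [ 0.001 -0.003 -1.   ] F [ 1.38 -2.38 -1.04] gap 1.002 q6 -0.73
delta [ 0.0091 -0.0011  0.184 ] twist -0.0012
```

View pics/s1.png

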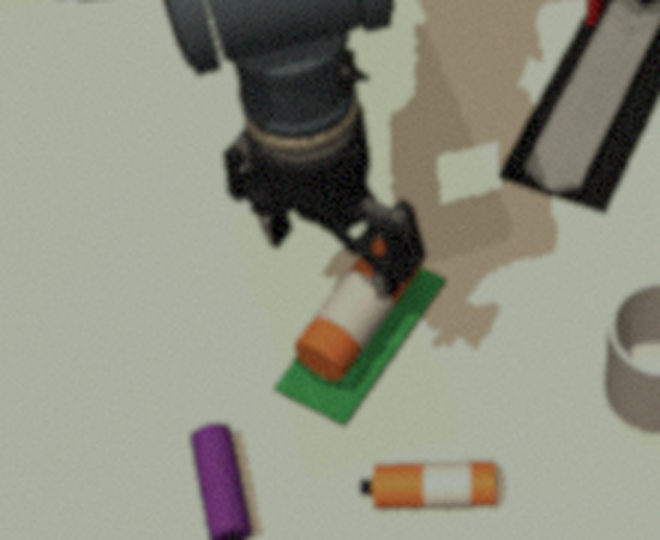

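The fingers straddle the barrel, one on each side. Going down now.

move_arm([
  [0.009,-0.001,0.02,0,100],
  [0.009,-0.001,0.05,0,100],
  [0.009,-0.001,0.08,0,100],
  [0.009,-0.001,0.11,0,100],
  [0.009,-0.001,0.14,0,100],
  [0.009,-0.001,0.165,0,100],
  [0.009,-0.001,0.182,0,100],
  [0.009,-0.001,0.182,0,100],
])

```text
t: 2.82
tcp_pos: [0.5148, -0.2368, 0.046]
tool_rot: [0.674, 0.739, -0.0, -0.002]
force: [-0.4, -0.3, -1.4]
finger_gap: 1.002
```

```bash
python3 -c "
from h import *
s,d=manip.snapshot('scene')
cv2.imwrite('pics/s2.png',cv2.resize(s[200:350,170:350],(720,600),interpolation=2)[:,:,::-1])
to(CART-.02*ax(CA),.044,CA)"
```

```text
t 2.8667 tcp [ 0.5152 -0.2372  0.0468] ang 95.23 tilt [-0.001  0.001 -1.   ] F [ 0.12 -0.77 -0.38] gap 1.003 q6 -0.72
delta [-0.0187  0.0017  0.0071] twist 0.0081
```

View pics/s2.png

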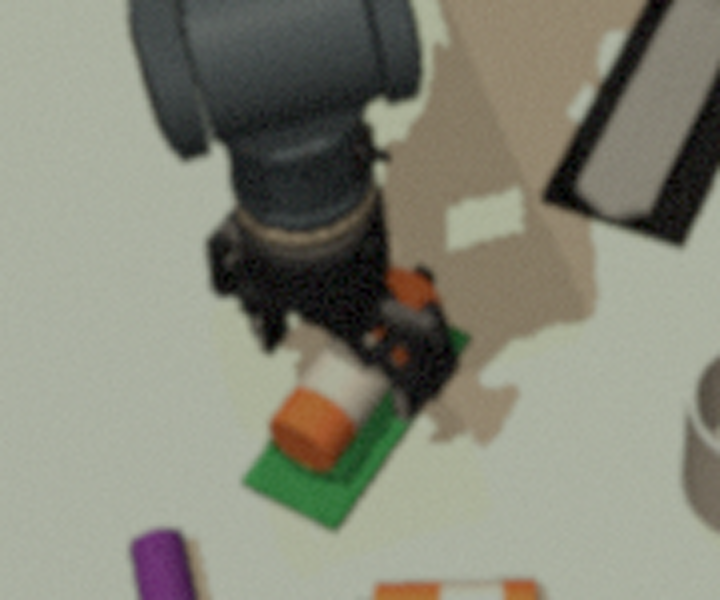

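move_arm([
  [-0.01,0.001,0.004,0,100],
  [-0.018,0.001,0.007,0,100],
  [-0.018,0.001,0.007,0,100],
  [-0.018,0.001,0.007,0,100],
  [-0.018,0.001,0.007,0,100],
  [-0.018,0.001,0.007,0,100],
  [-0.018,0.001,0.007,0,100],
  [-0.018,0.001,0.007,0,100],
])

```text
t: 3.53
tcp_pos: [0.5166, -0.2449, 0.045]
tool_rot: [0.674, 0.739, 0.0, 0.0]
force: [0.2, -0.1, -0.4]
finger_gap: 1.001
```

```bash
python3 -c "
from h import *
to(CART-.02*ax(CA),.044,CA)"
```

```text
t 3.5333 tcp [ 0.5166 -0.2449  0.045 ] ang 95.22 tilt [ 0. -0. -1.] F [ 0.23 -0.14 -0.42] gap 1.001 q6 -0.73
delta [ 0.0007 -0.0002  0.0024] twist 0.0076
```

move_arm([
  [0,0,0,0,80],
  [0,0,0,0,60],
  [0,0,0,0,45],
  [0,0,0,0,30],
  [0,0,0,0,30],
  [0,0,0,0,30],
  [0,0,0,0,30],
  [0,0,0,0,30],
], force=50)

```text
t: 4.2
tcp_pos: [0.5171, -0.245, 0.0453]
tool_rot: [0.674, 0.738, 0.0, 0.0]
force: [1.0, 1.0, 4.9]
finger_gap: 0.493
```

```bash
python3 -c "
from h import *
to(CART-.02*ax(CA),.044,CA)"
```

```text
t 4.2 tcp [ 0.5171 -0.245   0.0453] ang 95.21 tilt [ 0.001 -0.    -1.   ] F [1.02 1.01 4.9 ] gap 0.493 q6 -0.73
delta [ 0.001  -0.0014  0.0032] twist 0.0072
```

move_arm([
  [0,0,-0.01,0,30],
  [0,0,-0.03,0,30],
  [0,0,-0.06,0,30],
  [0,0,-0.1,0,30],
  [0,0,-0.14,0,30],
  [0,0,-0.17,0,30],
  [0,0,-0.19,0,30],
  [0,0,-0.2,0,30],
])

```text
t: 4.87
tcp_pos: [0.5169, -0.2453, 0.1264]
tool_rot: [0.674, 0.739, -0.0, 0.001]
force: [-0.6, 0.2, -4.5]
finger_gap: 0.499
```

```bash
python3 -c "
from h import *
s,d=manip.snapshot('scene')
cv2.imwrite('pics/s3.png',cv2.resize(s[180:330,180:360],(720,600),interpolation=2)[:,:,::-1])
to(CR-.065*ax(RA),.125,RA)"
```

```text
t 4.9167 tcp [ 0.517  -0.2453  0.1265] ang 95.22 tilt [ 0.002 -0.001 -1.   ] F [-0.42 -0.45 -4.36] gap 0.492 q6 -0.73
delta [0.6988 0.143  0.0028] twist -0.2089
```

View pics/s3.png

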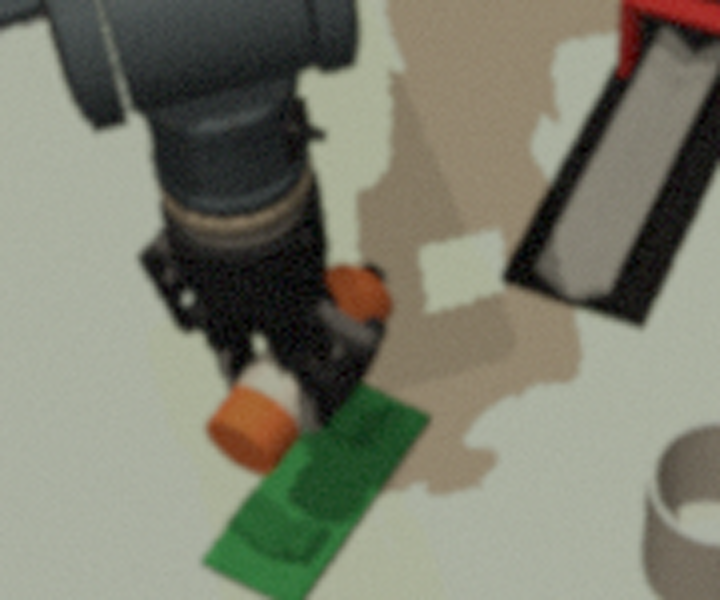

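The cartridge is held level and clear of the rest, with its tail at crop (255,430) and its spout end at (360,290). Carrying it to above the lay point.

move_arm([
  [0.05,0.01,0,-0.02,30],
  [0.13,0.03,0,-0.05,30],
  [0.23,0.05,0,-0.08,30],
  [0.34,0.07,0,-0.11,30],
  [0.45,0.09,0,-0.14,30],
  [0.55,0.11,0,-0.17,30],
  [0.64,0.13,0,-0.2,30],
  [0.698,0.143,0,-0.209,30],
])

```text
t: 5.58
tcp_pos: [0.547, 0.0424, 0.1241]
tool_rot: [0.634, 0.774, -0.0, -0.001]
force: [0.2, -2.0, -4.5]
finger_gap: 0.496
```

move_arm([
  [0,0,0,0,30],
  [0,0,0,0,30],
  [0,0,0,0,30],
  [0,0,0,0,30],
  [0,0,0,0,30],
  [0,0,0,0,30],
  [0,0,0,0,30],
  [0,0,0,0,30],
])

```text
t: 6.25
tcp_pos: [0.5483, 0.0376, 0.1249]
tool_rot: [0.635, 0.772, -0.0, 0.0]
force: [-0.0, -0.4, -4.1]
finger_gap: 0.496
```

```bash
python3 -c "
from h import *
s,d=manip.snapshot('scene');t,dt=manip.snapshot('top')
np.savez('lift.npz',s=s,d=d,t=t,dt=dt)
cv2.imwrite('pics/s4.png',np.hstack([cv2.resize(s[130:280,250:400],(400,400),interpolation=2),cv2.resize(t[180:300,250:370],(400,400),interpolation=2)])[:,:,::-1])
to(CR-.065*ax(RA),.0455,RA)"
```

```text
t 6.35 tcp [0.5483 0.0379 0.1249] ang 101.16 tilt [-0. -0. -1.] F [-0.13 -0.32 -5.47] gap 0.493 q6 -0.33
delta [0.0007 0.0008 0.1984] twist -0.0013
```

View pics/s4.png

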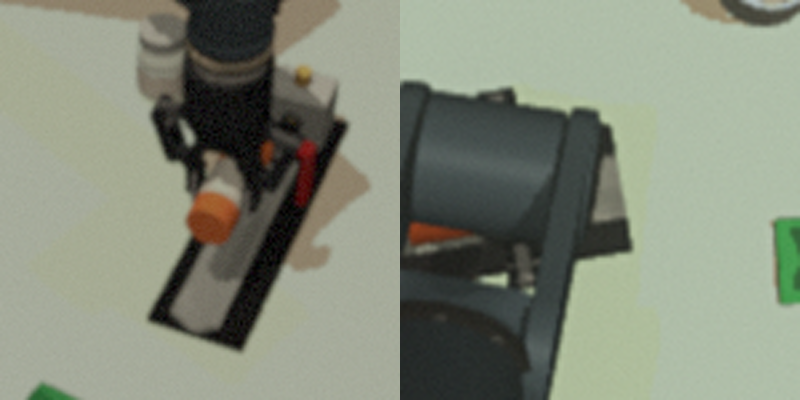

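move_arm([
  [0,0,0.02,0,30],
  [0,0,0.05,0,30],
  [0,0,0.08,0,30],
  [0,0,0.11,0,30],
  [0,0,0.14,0,30],
  [0,0,0.165,0,30],
  [0,0,0.178,0,30],
  [0,0,0.18,0,30],
])

```text
t: 7.02
tcp_pos: [0.5475, 0.0384, 0.0515]
tool_rot: [0.635, 0.773, -0.001, -0.001]
force: [0.2, -0.6, -4.0]
finger_gap: 0.494
```

move_arm([
  [0,0,0.001,0,30],
  [0,0,0.003,0,30],
  [0,0,0.005,0,30],
  [0,0,0.007,0,30],
  [0,0,0.009,0,30],
  [0,0,0.01,0,30],
  [0,0,0.01,0,30],
  [0,0,0.01,0,30],
])

```text
t: 7.68
tcp_pos: [0.5483, 0.0383, 0.049]
tool_rot: [0.635, 0.773, 0.0, 0.0]
force: [0.0, -0.2, -4.4]
finger_gap: 0.495
```

```bash
python3 -c "
from h import *
s,d=manip.snapshot('scene')
cv2.imwrite('pics/s5.png',cv2.resize(s[140:290,250:400],(600,600),interpolation=2)[:,:,::-1])
to(CR-.065*ax(RA),.0455,RA)"
```

```text
t 7.7333 tcp [0.5483 0.0383 0.049 ] ang 101.2 tilt [ 0. -0. -1.] F [ 0.09 -0.28 -3.49] gap 0.493 q6 -0.33
delta [-0.0002  0.0006  0.0086] twist -0.0
```

View pics/s5.png

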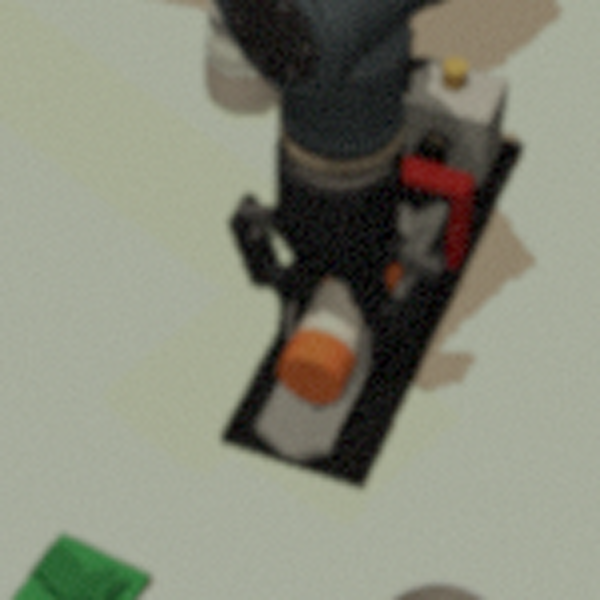

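The cartridge is in line with the groove, with its tail at (315,370) between the lips. Lowering it in small steps while watching the force.

move_arm([
  [0,0,0.001,0,30],
  [0,0,0.002,0,30],
  [0,0,0.003,0,30],
  [0,0,0.004,0,30],
  [0,0,0.005,0,30],
  [0,0,0.005,0,30],
  [0,0,0.005,0,30],
  [0,0,0.005,0,30],
])

```text
t: 8.4
tcp_pos: [0.5483, 0.0383, 0.0469]
tool_rot: [0.635, 0.773, 0.0, 0.0]
force: [-0.4, -0.2, -2.7]
finger_gap: 0.496
```

move_arm([
  [0,0,0.001,0,30],
  [0,0,0.002,0,30],
  [0,0,0.003,0,30],
  [0,0,0.003,0,30],
  [0,0,0.003,0,30],
  [0,0,0.003,0,30],
  [0,0,0.003,0,30],
  [0,0,0.003,0,30],
])

```text
t: 9.07
tcp_pos: [0.5491, 0.0382, 0.046]
tool_rot: [0.635, 0.773, 0.001, 0.001]
force: [2.1, 1.7, -0.1]
finger_gap: 0.498
```

```bash
python3 -c "
from h import *
print(manip.sense()['ft_torque'])
to(CR-.065*ax(RA),.0455,RA)"
```

```text
[ 0.10226252 -0.37944759 -0.10596994]
t 9.0667 tcp [0.5491 0.0382 0.046 ] ang 101.19 tilt [ 0.002 -0.    -1.   ] F [ 2.11  1.68 -0.09] gap 0.498 q6 -0.33
delta [ 0.0002 -0.0013  0.0013] twist -0.0002
```

move_arm([
  [0,0,0,0,52],
  [0,0,0,0,56],
  [0,0,0,0,62],
  [0,0,0,0,70],
  [0,0.002,0,0,70],
  [0,0.002,0,0,70],
  [0,0.002,0,0,70],
  [0,0.002,0,0,70],
])

```text
t: 9.73
tcp_pos: [0.5489, 0.0385, 0.0456]
tool_rot: [0.635, 0.773, -0.0, -0.0]
force: [-0.1, -0.3, 0.1]
finger_gap: 0.699
```

```bash
python3 -c "
from h import *
s,d=manip.snapshot('scene')
cv2.imwrite('pics/s6.png',cv2.resize(s[140:290,250:400],(600,600),interpolation=2)[:,:,::-1])
to(CR-.065*ax(RA),.0455,RA)"
```

```text
t 9.7833 tcp [0.5489 0.0385 0.0456] ang 101.2 tilt [-0.  0. -1.] F [ 0.01  0.22 -1.21] gap 0.702 q6 -0.33
delta [-0.0003 -0.0011  0.0004] twist 0.0001
```

View pics/s6.png

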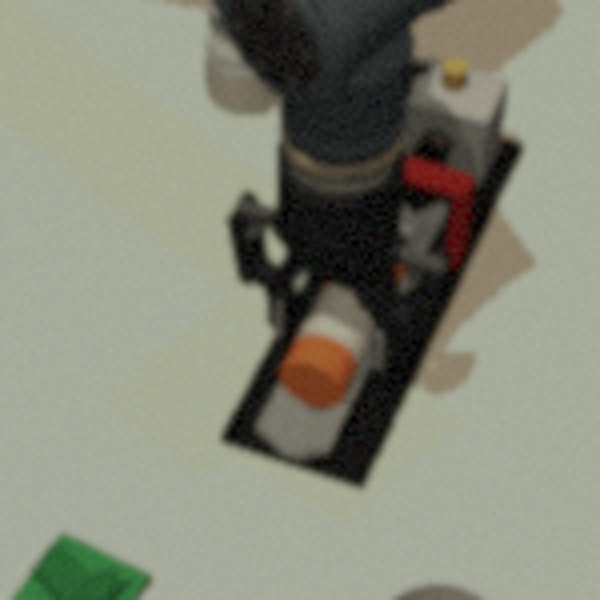

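The cartridge is laid in the groove with the tail at (318,370) and the fingers open. Re-gripping lightly for the slide.

move_arm([
  [0,0,0,0,60],
  [0,0,0,0,54],
  [0,0,0,0,50],
  [0,0,0,0,46],
  [0,0,0,0,42],
  [0,0,0,0,40],
  [0,0,0,0,40],
  [0,0,0,0,40],
], force=20)

```text
t: 10.45
tcp_pos: [0.5496, 0.0385, 0.0459]
tool_rot: [0.635, 0.773, 0.0, 0.001]
force: [1.1, 2.0, 2.5]
finger_gap: 0.507
```

```bash
python3 -c "
from h import *
for k in range(3):
  manip.snapshot('top')
  s=manip.sense();c,n=ax(RA),ax(RA-np.pi/2);print(s['force'][:2]@c,s['force'][:2]@n,s['force'][2])
to(CR-.065*ax(RA),.0455,RA)"
```

```text
1.3234258819650093 2.6632459809697 2.702458679577711
1.3393184749283307 1.84864106558301 3.3942374734104304
0.9063641782388339 2.8405819465204796 3.6692439075064107
t 10.6 tcp [0.5497 0.0385 0.0459] ang 101.2 tilt [ 0.001 -0.    -1.   ] F [2.61 1.44 3.67] gap 0.506 q6 -0.33
delta [-0.0001 -0.003   0.0011] twist 0.0
```

move_arm([
  [0.002,0.0025,-0.001,0,40],
  [0.01,0.0025,-0.002,0,40],
  [0.025,0.0025,-0.002,0,40],
  [0.045,0.0025,-0.002,0,40],
  [0.065,0.0025,-0.002,0,40],
  [0.085,0.0025,-0.002,0,40],
  [0.1,0.0025,-0.002,0,40],
  [0.105,0.0025,-0.002,0,40],
])

```text
t: 11.27
tcp_pos: [0.541, 0.0815, 0.0462]
tool_rot: [0.634, 0.773, -0.0, -0.001]
force: [1.8, -1.4, -3.7]
finger_gap: 0.506
```

```bash
cat >> h.py <<'E'
def st(N=3):
    F=[];P=[]
    c,n=ax(RA),ax(RA-np.pi/2)
    for k in range(N):
        manip.snapshot('scene');s=manip.sense();F.append([s['force'][:2]@c,s['force'][:2]@n,s['force'][2]]);p=s['tcp_pos'][:2]-CR;P.append([p@c,p@n,s['tcp_pos'][2]])
    print('t',round(s['t'],2),'F along,lat,z',np.mean(F,0).round(2),'pos cradle',(np.mean(P,0)*1000).round(2),'gap',s['finger_gap'].round(3))
E
python3 -c "
from h import *
st()"
```

```text
Traceback (most recent call last):
  File "h.py", line 26, in st
    print('t',round(s['t'],2),'F along,lat,z',np.mean(F,0).round(2),'pos cradle',(np.mean(P,0)*1000).round(2),'gap',s['finger_gap'].round(3))
                                                                                                                    ^^^^^^^^^^^^^^^^^^^^^
AttributeError: 'float' object has no attribute 'round'
```

```bash
sed -i "s/s\['finger_gap'\].round(3)/s['finger_gap']/" h.py
python3 -c "
from h import *
st()"
```

```text
t 11.57 F along,lat,z [ 0.35  0.13 -3.35] pos cradle [-22.61   1.04  46.23] gap 0.5097199327588389
```

move_arm([
  [0.005,0,0.001,0,40],
  [0.014,0,0.001,0,40],
  [0.024,0,0.001,0,40],
  [0.034,0,0.001,0,40],
  [0.044,0,0.001,0,40],
  [0.052,0,0.001,0,40],
  [0.058,0,0.001,0,40],
  [0.06,0,0.001,0,40],
])

```text
t: 12.23
tcp_pos: [0.5367, 0.1039, 0.046]
tool_rot: [0.634, 0.773, -0.0, -0.0]
force: [-1.2, -1.6, -1.8]
finger_gap: 0.506
```

```bash
python3 -c "
from h import *
st()
s,d=manip.snapshot('scene')
cv2.imwrite('pics/s7.png',cv2.resize(s[120:270,270:420],(600,600),interpolation=2)[:,:,::-1])"
```

```text
t 12.38 F along,lat,z [ 1.15 -0.61 -1.63] pos cradle [ 1.72  1.16 46.01] gap 0.5075191122341454
```

View pics/s7.png

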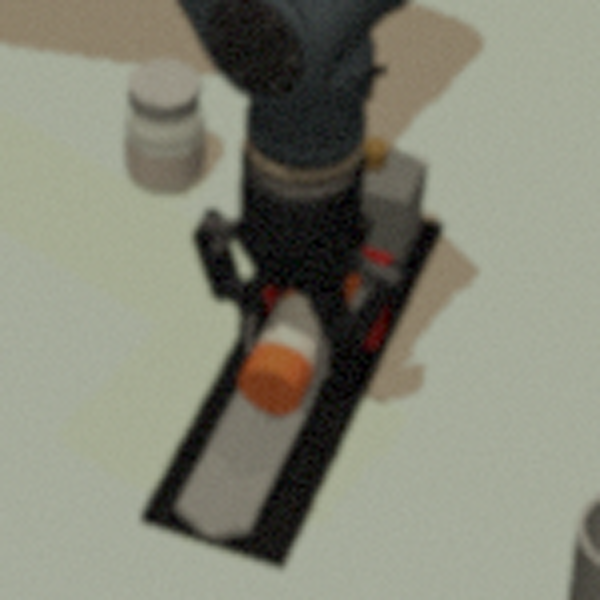

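move_arm([
  [0.002,0,0,0,40],
  [0.004,0,0,0,40],
  [0.006,0,0,0,40],
  [0.008,0,0,0,40],
  [0.01,0,0,0,40],
  [0.012,0,0,0,40],
  [0.015,0,0,0,40],
  [0.015,0,0,0,40],
])

```text
t: 13.1
tcp_pos: [0.5357, 0.1094, 0.046]
tool_rot: [0.635, 0.773, -0.0, -0.0]
force: [-2.7, -3.0, -0.7]
finger_gap: 0.507
```

```bash
python3 -c "
from h import *
st()"
```

```text
t 13.25 F along,lat,z [-1.19 -3.9  -1.54] pos cradle [ 7.29  1.21 46.03] gap 0.5055916547384766
```

move_arm([
  [0.001,0,0,0,40],
  [0.002,0,0,0,40],
  [0.003,0,0,0,40],
  [0.004,0,0,0,40],
  [0.005,0,0,0,40],
  [0.005,0,0,0,40],
  [0.005,0,0,0,40],
  [0.005,0,0,0,40],
])

```text
t: 13.92
tcp_pos: [0.5354, 0.1111, 0.0461]
tool_rot: [0.635, 0.773, -0.0, -0.0]
force: [-4.0, -3.7, -0.2]
finger_gap: 0.504
```

```bash
python3 -c "
from h import *
st()"
```

```text
t 14.07 F along,lat,z [-3.09 -4.2  -0.01] pos cradle [ 9.07  1.29 46.09] gap 0.5071658324611955
```

move_arm([
  [0.001,0,0,0,40],
  [0.002,0,0,0,40],
  [0.003,0,0,0,40],
  [0.004,0,0,0,40],
  [0.005,0,0,0,40],
  [0.005,0,0,0,40],
  [0.005,0,0,0,40],
  [0.005,0,0,0,40],
])

```text
t: 14.73
tcp_pos: [0.535, 0.1131, 0.0461]
tool_rot: [0.635, 0.773, -0.0, -0.0]
force: [-3.1, -4.0, -0.3]
finger_gap: 0.507
```

```bash
python3 -c "
from h import *
st()"
```

```text
t 14.88 F along,lat,z [-3.31 -4.31  1.21] pos cradle [11.05  1.31 46.1 ] gap 0.5032938907304013
```

move_arm([
  [0.001,-0.001,0,0,40],
  [0.002,-0.002,0,0,40],
  [0.003,-0.003,0,0,40],
  [0.004,-0.003,0,0,40],
  [0.005,-0.003,0,0,40],
  [0.005,-0.003,0,0,40],
  [0.005,-0.003,0,0,40],
  [0.005,-0.003,0,0,40],
])

```text
t: 15.55
tcp_pos: [0.5343, 0.1152, 0.0461]
tool_rot: [0.635, 0.773, 0.001, 0.0]
force: [0.2, -0.1, -2.9]
finger_gap: 0.506
```

```bash
python3 -c "
from h import *
st()"
```

```text
t 15.7 F along,lat,z [ 0.39  0.28 -3.11] pos cradle [13.26  1.01 46.13] gap 0.5102620471436267
```

move_arm([
  [0.001,0,0,0,40],
  [0.002,0,0,0,40],
  [0.003,0,0,0,40],
  [0.004,0,0,0,40],
  [0.005,0,0,0,40],
  [0.005,0,0,0,40],
  [0.005,0,0,0,40],
  [0.005,0,0,0,40],
])

```text
t: 16.37
tcp_pos: [0.5339, 0.1169, 0.0462]
tool_rot: [0.635, 0.773, 0.0, 0.0]
force: [2.2, 0.3, -3.0]
finger_gap: 0.509
```

```bash
python3 -c "
from h import *
st()"
```

```text
t 16.52 F along,lat,z [-0.66  1.96 -3.03] pos cradle [14.99  0.9  46.2 ] gap 0.5068885403792636
```

move_arm([
  [0.001,0.001,0,0,40],
  [0.002,0.001,0,0,40],
  [0.003,0.001,0,0,40],
  [0.004,0.001,0,0,40],
  [0.005,0.001,0,0,40],
  [0.005,0.001,0,0,40],
  [0.005,0.001,0,0,40],
  [0.005,0.001,0,0,40],
])

```text
t: 17.18
tcp_pos: [0.5335, 0.119, 0.0462]
tool_rot: [0.635, 0.773, 0.0, 0.0]
force: [3.6, -0.5, -0.8]
finger_gap: 0.505
```

```bash
python3 -c "
from h import *
st()"
```

```text
t 17.33 F along,lat,z [-1.57  2.42 -1.29] pos cradle [17.11  0.95 46.14] gap 0.504252247091393
```

move_arm([
  [0.001,0,0,0,40],
  [0.002,0,0,0,40],
  [0.003,0,0,0,40],
  [0.004,0,0,0,40],
  [0.005,0,0,0,40],
  [0.005,0,0,0,40],
  [0.005,0,0,0,40],
  [0.005,0,0,0,40],
])

```text
t: 18.0
tcp_pos: [0.5331, 0.1209, 0.0461]
tool_rot: [0.635, 0.773, 0.0, 0.0]
force: [3.2, -0.5, -1.1]
finger_gap: 0.504
```

```bash
python3 -c "
from h import *
st()"
```

```text
t 18.15 F along,lat,z [-1.76  3.34 -0.65] pos cradle [19.11  0.96 46.12] gap 0.5026754081719061
```

move_arm([
  [0.001,0.001,0,0,40],
  [0.002,0.002,0,0,40],
  [0.003,0.002,0,0,40],
  [0.004,0.002,0,0,40],
  [0.005,0.002,0,0,40],
  [0.005,0.002,0,0,40],
  [0.005,0.002,0,0,40],
  [0.005,0.002,0,0,40],
])

```text
t: 18.82
tcp_pos: [0.5329, 0.123, 0.046]
tool_rot: [0.635, 0.773, -0.0, -0.0]
force: [1.2, -2.5, 0.0]
finger_gap: 0.503
```

```bash
python3 -c "
from h import *
st()"
```

```text
t 18.97 F along,lat,z [-2.74  1.17  0.69] pos cradle [21.17  1.1  46.  ] gap 0.5046657998511727
```

move_arm([
  [0.001,0,0,0,40],
  [0.002,0,0,0,40],
  [0.003,0,0,0,40],
  [0.004,0,0,0,40],
  [0.005,0,0,0,40],
  [0.005,0,0,0,40],
  [0.005,0,0,0,40],
  [0.005,0,0,0,40],
])

```text
t: 19.63
tcp_pos: [0.5325, 0.1249, 0.046]
tool_rot: [0.635, 0.773, -0.0, -0.0]
force: [-0.4, -4.8, 0.3]
finger_gap: 0.508
```

```bash
python3 -c "
from h import *
st()
s,d=manip.snapshot('scene')
cv2.imwrite('pics/s8.png',cv2.resize(s[120:270,270:420],(600,600),interpolation=2)[:,:,::-1])"
```

```text
t 19.78 F along,lat,z [-4.3  -1.03  0.69] pos cradle [23.08  1.13 45.97] gap 0.500653197429941
```

View pics/s8.png

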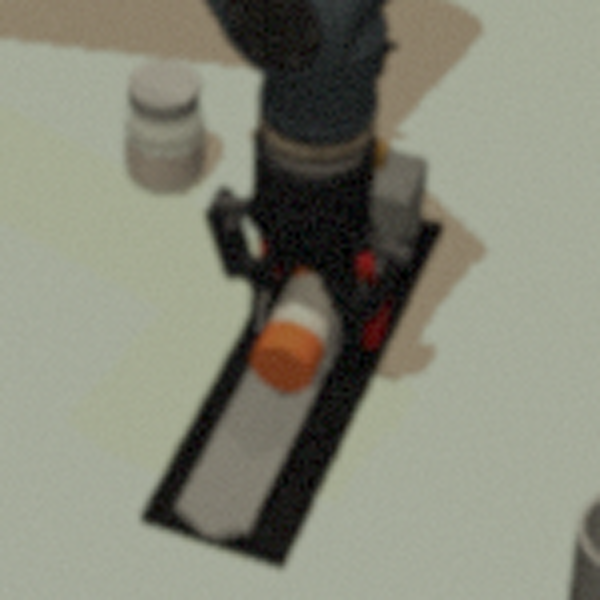

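move_arm([
  [0.001,0,-0.001,0,40],
  [0.0015,0,-0.001,0,40],
  [0.002,0,-0.001,0,40],
  [0.0025,0,-0.001,0,40],
  [0.0025,0,-0.001,0,40],
  [0.0025,0,-0.001,0,40],
  [0.0025,0,-0.001,0,40],
  [0.0025,0,-0.001,0,40],
])

```text
t: 20.5
tcp_pos: [0.5324, 0.1259, 0.0463]
tool_rot: [0.635, 0.773, -0.0, -0.0]
force: [0.1, -4.3, -3.5]
finger_gap: 0.505
```

```bash
python3 -c "
from h import *
st()"
```

```text
t 20.65 F along,lat,z [-4.11 -1.68 -3.31] pos cradle [24.14  1.26 46.36] gap 0.5033027358361277
```

move_arm([
  [0.001,0,0,0,40],
  [0.0015,0,0,0,40],
  [0.002,0,0,0,40],
  [0.0025,0,0,0,40],
  [0.0025,0,0,0,40],
  [0.0025,0,0,0,40],
  [0.0025,0,0,0,40],
  [0.0025,0,0,0,40],
])

```text
t: 21.32
tcp_pos: [0.5324, 0.1265, 0.0464]
tool_rot: [0.634, 0.773, -0.0, 0.0]
force: [-0.9, -6.0, -4.2]
finger_gap: 0.508
```

```bash
python3 -c "
from h import *
st()"
```

```text
t 21.47 F along,lat,z [-5.5  -1.32 -3.33] pos cradle [24.74  1.31 46.41] gap 0.5021796698212486
```

move_arm([
  [0.001,0,0,0,40],
  [0.0015,0,0,0,40],
  [0.002,0,0,0,40],
  [0.0025,0,0,0,40],
  [0.0025,0,0,0,40],
  [0.0025,0,0,0,40],
  [0.0025,0,0,0,40],
  [0.0025,0,0,0,40],
])

```text
t: 22.13
tcp_pos: [0.5323, 0.1271, 0.0465]
tool_rot: [0.634, 0.773, -0.001, 0.0]
force: [-0.4, -7.2, -3.0]
finger_gap: 0.509
```

```bash
python3 -c "
from h import *
st(4)"
```

```text
t 22.33 F along,lat,z [-7.69 -2.64 -3.34] pos cradle [25.31  1.38 46.43] gap 0.5066758303115869
```

The force is rising about 3 N/mm while the cartridge barely loads the groove, so this is the pad, now pressed with about 5–6 N. Next I let the weight back onto the groove, then release.

move_arm([
  [0,-0.001,0.0005,0,40],
  [0,-0.001,0.001,0,40],
  [0,-0.0015,0.0015,0,40],
  [0,-0.0015,0.002,0,40],
  [0,-0.0015,0.002,0,40],
  [0,-0.0015,0.002,0,40],
  [0,-0.0015,0.002,0,40],
  [0,-0.0015,0.002,0,40],
])

```text
t: 23.0
tcp_pos: [0.5322, 0.127, 0.0461]
tool_rot: [0.635, 0.773, -0.0, 0.001]
force: [-1.1, -7.5, -1.5]
finger_gap: 0.511
```

```bash
python3 -c "
from h import *
st(4)"
```

```text
t 23.2 F along,lat,z [-7.37 -2.15 -1.3 ] pos cradle [25.27  1.22 46.07] gap 0.5067781920087985
```

move_arm([
  [0,0,0,0,51],
  [0,0,0,0,53],
  [0,0,0,0,56],
  [0,0,0,0,60],
  [0,0,0,0,65],
  [0,0,0,0,70],
  [0,0,0,0,70],
  [0,0,0,0,70],
])

```text
t: 23.87
tcp_pos: [0.5318, 0.128, 0.0457]
tool_rot: [0.635, 0.773, 0.0, 0.0]
force: [-1.2, -0.4, -0.1]
finger_gap: 0.697
```

```bash
python3 -c "
from h import *
st(2)
s,d=manip.snapshot('scene')
cv2.imwrite('pics/s9.png',cv2.resize(s[120:270,270:420],(600,600),interpolation=2)[:,:,::-1])"
```

```text
t 23.97 F along,lat,z [-0.36 -0.15  0.71] pos cradle [26.22  1.   45.68] gap 0.6990781277191304
```

View pics/s9.png

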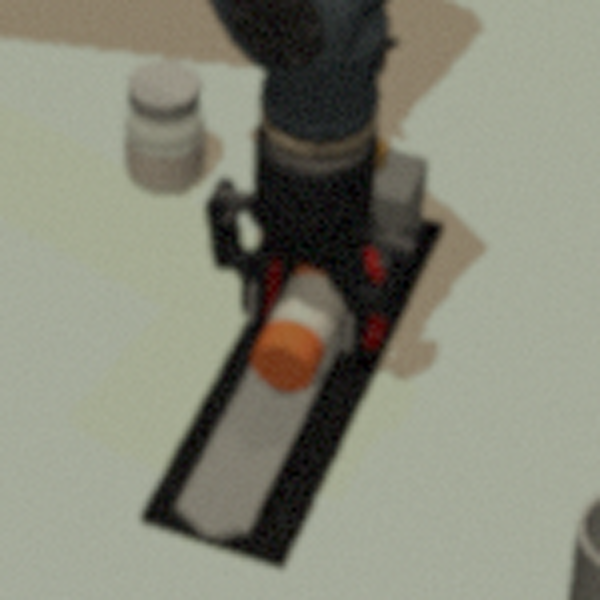

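move_arm([
  [0,0,-0.02,0,70],
  [0,0,-0.06,0,70],
  [0,0,-0.12,0,70],
  [0,0,-0.19,0,70],
  [0,0,-0.26,0,70],
  [0,0,-0.32,0,70],
  [-0.06,0,-0.36,0,70],
  [-0.14,0,-0.38,0,70],
])

```text
t: 24.68
tcp_pos: [0.5433, 0.0742, 0.201]
tool_rot: [0.633, 0.774, 0.002, 0.002]
force: [1.2, -0.2, 0.8]
finger_gap: 0.702
```

move_arm([
  [-0.07,0,0,0,70],
  [-0.15,0,0,0,70],
  [-0.24,0,0,0,70],
  [-0.33,0,0,0,70],
  [-0.42,0,0,0,70],
  [-0.51,0,0,0,70],
  [-0.57,0,0,0,70],
  [-0.6,0,0,0,70],
])

```text
t: 25.35
tcp_pos: [0.5899, -0.1663, 0.1983]
tool_rot: [0.636, 0.772, -0.0, 0.001]
force: [-0.2, 0.2, 0.3]
finger_gap: 0.696
```

```bash
python3 - <<'E'
from h import *
s,d=manip.snapshot('scene');t,dt=manip.snapshot('top');np.savez('e.npz',s=s,d=d,t=t,dt=dt)
cv2.imwrite('pics/e.png',np.hstack([cv2.resize(s[130:270,290:400],(330,420),interpolation=2),cv2.resize(t[200:290,180:280],(466,420),interpolation=2)])[:,:,::-1])
for n,D,I in(('top',dt,t),('scene',d,s)):
    W=cloud(n,D);p=W[...,:2]-CR;x=p@ax(RA)*1000;y=p@ax(RA-np.pi/2)*1000;z=W[...,2]*1000
    hsv=cv2.cvtColor(I,cv2.COLOR_RGB2HSV);o=(hsv[...,0]>5)&(hsv[...,0]<18)&(hsv[...,1]>140)&(abs(y)<25)&(abs(x)<150)&(z>35)
    print(n,'orange x',np.percentile(x[o],[0,1,99,100]).round(1),'y',np.median(y[o]),'z',np.percentile(z[o],99))
st(1)
E
```

```text
top orange x [-16.5 -16.  104.4 108. ] y -2.873394944195324 z 72.10771020495233
scene orange x [-18.8 -18.1 120.4 122.6] y 4.197151384801128 z 82.30890902847128
t 25.5 F along,lat,z [0.99 0.32 0.97] pos cradle [-269.67    0.52  197.68] gap 0.6987184018242651
```

View pics/e.png

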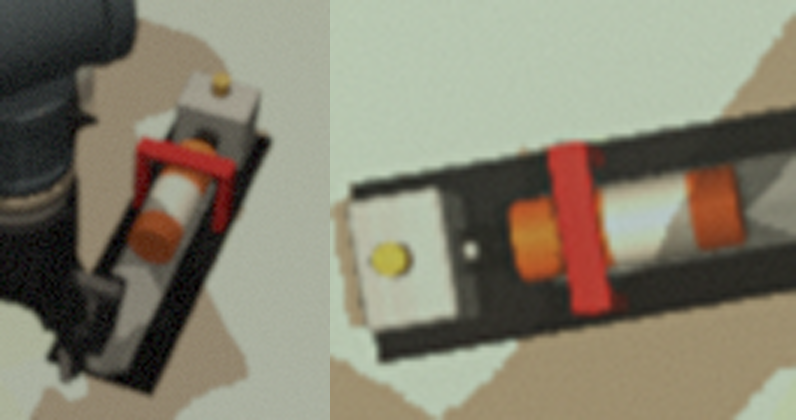

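The spout end of the barrel is past the bridge at top-crop (530,240), with the spout up against the pad in front of the dock. The view cannot resolve the last millimetre, so I check by feel with closed fingers against the tail.

move_arm([
  [0.04,0,0.02,0,40],
  [0.1,0,0.06,0,10],
  [0.18,0,0.1,0,0],
  [0.27,0,0.14,0,0],
  [0.36,0,0.18,0,0],
  [0.43,0,0.21,0,0],
  [0.49,0,0.23,0,0],
  [0.51,0,0.24,0,0],
])

```text
t: 26.17
tcp_pos: [0.5456, 0.0431, 0.1007]
tool_rot: [0.633, 0.774, -0.001, -0.003]
force: [-0.8, -0.1, -1.1]
finger_gap: -0.003
```

move_arm([
  [0,0,0.02,0,0],
  [0,0,0.05,0,0],
  [0,0,0.08,0,0],
  [0,0,0.1,0,0],
  [0,0,0.11,0,0],
  [0,0,0.11,0,0],
  [0,0,0.11,0,0],
  [0,0,0.11,0,0],
])

```text
t: 26.83
tcp_pos: [0.5501, 0.0371, 0.0582]
tool_rot: [0.635, 0.773, 0.0, 0.0]
force: [-0.1, 0.1, -0.3]
finger_gap: 0.001
```

```bash
python3 - <<'E'
from h import *
st(2)
s,d=manip.snapshot('scene')
cv2.imwrite('pics/f.png',cv2.resize(s[130:270,270:410],(600,600),interpolation=2)[:,:,::-1])
E
```

```text
t 26.93 F along,lat,z [ 0.01  0.08 -0.52] pos cradle [-66.27   1.38  58.25] gap -0.0030237332983284893
```

View pics/f.png

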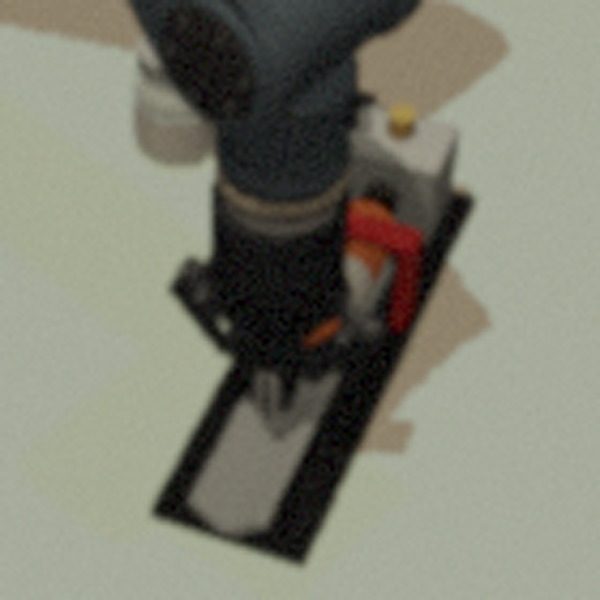

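move_arm([
  [0.01,0,0.01,0,0],
  [0.025,0,0.02,0,0],
  [0.04,0,0.02,0,0],
  [0.055,0,0.02,0,0],
  [0.07,0,0.02,0,0],
  [0.08,0,0.02,0,0],
  [0.085,0,0.02,0,0],
  [0.085,0,0.02,0,0],
])

```text
t: 27.65
tcp_pos: [0.5429, 0.0716, 0.0497]
tool_rot: [0.634, 0.773, 0.0, 0.0]
force: [0.0, -0.6, 0.8]
finger_gap: -0.003
```

```bash
python3 -c "
from h import *
st(2)"
```

```text
t 27.75 F along,lat,z [-0.22  0.08 -0.24] pos cradle [-31.7    1.07  49.74] gap -0.0006857504196304951
```

move_arm([
  [0.001,0,0,0,0],
  [0.002,0,0,0,0],
  [0.003,0,0,0,0],
  [0.004,0,0,0,0],
  [0.005,0,0,0,0],
  [0.005,0,0,0,0],
  [0.005,0,0,0,0],
  [0.005,0,0,0,0],
])

```text
t: 28.42
tcp_pos: [0.5426, 0.0729, 0.0496]
tool_rot: [0.635, 0.773, -0.0, -0.0]
force: [-0.0, -0.5, -0.1]
finger_gap: 0.0
```

```bash
python3 -c "
from h import *
st(2)"
```

```text
t 28.52 F along,lat,z [ 0.05 -0.14 -0.11] pos cradle [-29.91   0.95  49.65] gap 0.0023913426113906337
```

move_arm([
  [0.001,0,0,0,0],
  [0.002,0,0,0,0],
  [0.003,0,0,0,0],
  [0.004,0,0,0,0],
  [0.005,0,0,0,0],
  [0.005,0,0,0,0],
  [0.005,0,0,0,0],
  [0.005,0,0,0,0],
])

```text
t: 29.18
tcp_pos: [0.5422, 0.0748, 0.0497]
tool_rot: [0.635, 0.773, -0.0, -0.0]
force: [1.0, 0.3, -0.3]
finger_gap: 0.002
```

```bash
python3 -c "
from h import *
st(2)"
```

```text
t 29.28 F along,lat,z [-0.27 -0.12  0.  ] pos cradle [-27.91   0.95  49.67] gap 0.0021852611370340464
```

move_arm([
  [0.001,0,0,0,0],
  [0.002,0,0,0,0],
  [0.003,0,0,0,0],
  [0.003,0,0,0,0],
  [0.003,0,0,0,0],
  [0.003,0,0,0,0],
  [0.003,0,0,0,0],
  [0.003,0,0,0,0],
])

```text
t: 29.95
tcp_pos: [0.5421, 0.0757, 0.0497]
tool_rot: [0.635, 0.773, -0.0, 0.0]
force: [-0.3, -3.1, -0.6]
finger_gap: 0.001
```

```bash
python3 -c "
from h import *
st(2)"
```

```text
t 30.05 F along,lat,z [-3.66 -0.91  0.23] pos cradle [-27.01   0.98  49.68] gap -0.0005103836606274177
```

move_arm([
  [0.001,0,0,0,0],
  [0.002,0,0,0,0],
  [0.003,0,0,0,0],
  [0.003,0,0,0,0],
  [0.003,0,0,0,0],
  [0.003,0,0,0,0],
  [0.003,0,0,0,0],
  [0.003,0,0,0,0],
])

```text
t: 30.72
tcp_pos: [0.5421, 0.0762, 0.0497]
tool_rot: [0.634, 0.773, -0.0, 0.001]
force: [-0.0, -6.3, 0.9]
finger_gap: 0.001
```

```bash
python3 -c "
from h import *
st(2)"
```

```text
t 30.82 F along,lat,z [-6.82 -1.57  0.24] pos cradle [-26.51   1.04  49.73] gap 0.0006038660907706688
```

move_arm([
  [0.001,0,0,0,0],
  [0.002,0,0,0,0],
  [0.003,0,0,0,0],
  [0.003,0,0,0,0],
  [0.003,0,0,0,0],
  [0.003,0,0,0,0],
  [0.003,0,0,0,0],
  [0.003,0,0,0,0],
])

```text
t: 31.48
tcp_pos: [0.542, 0.0769, 0.0498]
tool_rot: [0.634, 0.773, -0.001, 0.001]
force: [0.3, -9.9, 1.1]
finger_gap: -0.003
```

```bash
python3 -c "
from h import *
st(2)"
```

```text
t 31.58 F along,lat,z [-8.94 -1.29  0.46] pos cradle [-25.8    1.1   49.79] gap -0.004512442545120744
```

The tail met resistance at once. The force then climbed about 3 N/mm, reaching about 9 N in total including groove friction, so the spout is bearing on the pad. Backing off along the groove, then up.

move_arm([
  [-0.002,0,0,0,0],
  [-0.005,0,0,0,0],
  [-0.01,0,0,0,0],
  [-0.02,0,0,0,0],
  [-0.04,0,0,0,0],
  [-0.06,0,-0.01,0,0],
  [-0.08,0,-0.03,0,0],
  [-0.1,0,-0.06,0,0],
])

```text
t: 32.25
tcp_pos: [0.5489, 0.0383, 0.0736]
tool_rot: [0.635, 0.773, -0.0, -0.001]
force: [-0.8, -0.1, 0.9]
finger_gap: -0.0
```

move_arm([
  [-0.06,0,-0.05,0,0],
  [-0.14,0,-0.12,0,0],
  [-0.22,0,-0.19,0,0],
  [-0.3,0,-0.26,0,0],
  [-0.38,0,-0.32,0,0],
  [-0.46,0,-0.36,0,0],
  [-0.52,0,-0.38,0,0],
  [-0.55,0,-0.38,0,0],
])

```text
t: 32.92
tcp_pos: [0.594, -0.1816, 0.2295]
tool_rot: [0.636, 0.772, 0.001, 0.004]
force: [0.5, 0.7, -0.8]
finger_gap: 0.0
```

```bash
python3 - <<'E'
from h import *
s,d=manip.snapshot('scene');t,dt=manip.snapshot('top')
cv2.imwrite('pics/g.png',np.hstack([cv2.resize(s[130:270,290:400],(330,420),interpolation=2),cv2.resize(t[200:290,180:280],(466,420),interpolation=2)])[:,:,::-1])
cv2.imwrite('pics/gt.png',t[:,:,::-1])
W=cloud('top',dt);p=W[...,:2]-CR;x=p@ax(RA)*1000;y=p@ax(RA-np.pi/2)*1000;z=W[...,2]*1000
hsv=cv2.cvtColor(t,cv2.COLOR_RGB2HSV);o=(hsv[...,0]>5)&(hsv[...,0]<18)&(hsv[...,1]>140)&(abs(y)<25)&(abs(x)<150)&(z>35)
print('orange x',np.percentile(x[o],[0,1,99,100]).round(1)); st(1)
E
```

```text
orange x [-16.7 -16.1 103.6 106.8]
t 33.07 F along,lat,z [ 1.2  -1.12 -0.56] pos cradle [-2.8425e+02 -4.0000e-02  2.2506e+02] gap -0.002372973602515085
```

View pics/g.png

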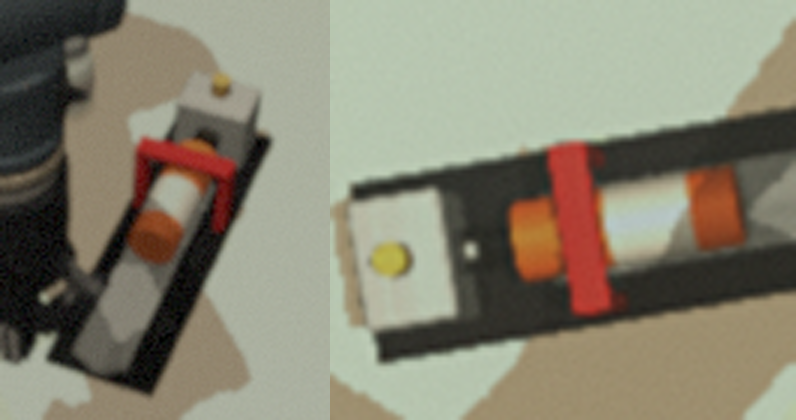

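View pics/gt.png

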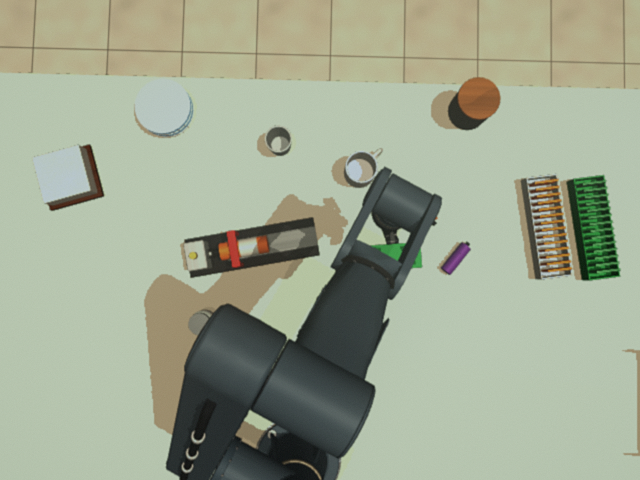

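The cartridge is in the same place: orange from -16 to +104 mm along the cradle, spout tip at about 118 mm. The mug (360,168), jug (278,140) and jar (201,322) stand where they were, and the arm is clear. I let the arm settle, then hand in.

move_arm([
  [0,0,0,0,0],
  [0,0,0,0,0],
  [0,0,0,0,0],
  [0,0,0,0,0],
  [0,0,0,0,0],
  [0,0,0,0,0],
  [0,0,0,0,0],
  [0,0,0,0,0],
])

```text
t: 33.73
tcp_pos: [0.5921, -0.1766, 0.2257]
tool_rot: [0.635, 0.773, -0.0, 0.0]
force: [-0.0, -0.3, 0.7]
finger_gap: 0.0
```

```bash
python3 -c "
from station import manip
print(manip.sign_off())"
```

```text
the job is handed in; nothing more can be done
None
```

The cartridge is in the cradle under the red bridge with its spout bearing on the dock's pad, and I handed the job in at about 34 s. I lifted it from the green rest, laid it in the groove at the lay point and let go. Then I re-gripped it at 20 N and slid it until the pad was felt.

- **Contact:** While gripped, the force along the groove rose about 3 N/mm, to about 7.5 N including groove friction. After I let go, a push on the tail with closed fingers met resistance straight away and climbed about 3 N/mm to about 9 N. I put the load on the pad at roughly 5 to 7 N, well under 15 N; it was never measured apart from friction.
- **Final position:** The last top view shows the barrel at -16 to +104 mm along the cradle, so the spout tip is at about 118 mm. The arm's own position at release implied about 119 mm. That difference is within camera error, but it could also be a small spring-back, so the load left on the pad is whatever groove friction holds and was not measured.
- **Disagreements:** The two cameras differed by about 4 mm in x, so I used their mean. Sideways forces of up to about 4 N built up during the slide, and I corrected them on the way.
- **Surroundings:** The mug, jar and jug had not moved in the last picture, and the arm was clear of everything.

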